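Erect the fold-flat forage tray

TASK

Set up the fold-flat plywood forage tray on the hutch worktop as an open box: push up its two winged end panels first until they stand fully upright, and only then the two plain side panels, so that the wings end up inside the sides. Leave everything standing round the tray where it is.

Things in the scene. Friction and masses are not known exactly. Their poses are not given: they have to be found in the camera images.
- tray: Fold-flat plywood tray screwed to the worktop. Base plate 116 x 106 mm, top 36 mm high, on two battens along its x. Origin: centre of the underside on the worktop, z up. Four panels, 70 mm from hinge to free edge, 6 mm thick, hinge axes 36 mm high: winged ends at x = +60 and -60 mm, plain sides at y = +55 and -55 mm. Stiff hinges hold them where left; below is free.
- end_a (a joint): Raise angle (rad) of the winged end panel on the tray's +x: 0 lying flat outwards, 1.57 upright, stop at 1.62. Panel 96 mm wide; at each side edge carries a 27 mm high wing standing on its upper (inner) face.
- end_b (a joint): The same for the winged end panel on the tray's -x.
- side_a (a joint): Raise angle (rad) of the plain flat side panel on the tray's +y, 114 mm wide: 0 flat outwards, 1.57 upright, stop at 1.62.
- side_b (a joint): The same for the plain side panel on the tray's -y.
- end_a_edge (a point): Middle of the free edge of panel end_a, 70 mm from its hinge line. Axes of the panel: x from hinge to free edge, y along the edge, z out of its inner (upper) face.
- end_b_edge (a point): Middle of the free edge of panel end_b, 70 mm from its hinge line. Axes of the panel: x from hinge to free edge, y along the edge, z out of its inner (upper) face.
- side_a_edge (a point): Middle of the free edge of panel side_a, 70 mm from its hinge line. Axes of the panel: x from hinge to free edge, y along the edge, z out of its inner (upper) face.
- side_b_edge (a point): Middle of the free edge of panel side_b, 70 mm from its hinge line. Axes of the panel: x from hinge to free edge, y along the edge, z out of its inner (upper) face.
- crock: Bystander: upturned white ceramic crock, 90 mm across at its rim on the worktop, 57 mm high. Origin: centre of its underside.
- tin: Bystander: round metal tin with a lid, 76 mm across, 62 mm high. Origin: centre of its underside.
- block: Bystander: wooden chew block, 62 x 62 x 48 mm high. Origin: centre of its underside.
- stick: Bystander: bamboo chew stick, 106 mm long, 16 mm thick, lying along its x. Origin: on the worktop under its middle.
- scoop: Bystander: metal hay scoop, blade 115 x 77 x 45 mm, wooden handle 100 mm to its -x. Origin: on the worktop where blade and handle meet.
- bottle: Bystander: clear water bottle standing up, 64 mm across, 170 mm high. Origin: centre of its underside.
- brush: Bystander: grooming brush lying along its x, bristles down, 155 mm long, 52 mm wide, 34 mm high, handle to its -x.

How it is judged:
By the outcome, as a careful person would: the job done as asked, in the order asked, and still so for the second after the job is handed in, with the robot touching nothing.
It also fails if it takes over 72 s, if anything falls off the work surface, if the arm or the gripper's body presses on something with over 40 N, if the wrist force passes 120 N, or if a joint passes its speed limit or range.

ROBOT

A 7-joint arm with a two-finger parallel gripper is mounted at the origin on the work surface. World frame = base frame: x ahead of the robot, y to its left, z up, the work surface at z = 0. Lengths are in m, angles in rad, forces in N, time in s.
With the tool pointing down it reaches from about 0.4 to 0.85 m from the base axis. Payload 4.5 kg.
Tool frame: the origin (TCP) lies midway between the tips of the shut fingers; the grasp point (between the pads) lies 19 mm behind it; z points along the fingers, y is the line along which they close (so a half turn about z gives the same grasp; the last joint's range is limited). The gripper opens to 88 mm and grips with 3 to 60 N. Pads are 18 mm wide; open, the fingers measure 123 mm over their backs; the gripper's body (75 mm by 187 mm) begins 45 mm behind the grasp point.
Start: joints at [1.266, 0.689, -0.195, 1.565, 0.157, 0.902, -0.215], TCP at [0.208, -0.589, 0.239] pointing down, gripper open.
Joint ranges: [-3.01, 3.01], [-0.46, 2.08], [-1.47, 1.51], [0.13, 2.56], [-1, 4.14], [0.04, 2.09], [-2.66, 2.66]. Speed limits (rad/s): [2.57, 2.57, 3.14, 3.14, 3.14, 3.14, 3.14].

INTERFACE

Orientations are given as a unit quaternion [x, y, z, w].
In Python, from plant import sensors, eyes, finish_job gives the robot as it stands.
- The arm moves only by the tool send_rows, never from a script. Its argument "rows" is text: rows parted by semicolons, each of 4 numbers parted by spaces: the shift along the tool's x, y, z normalised to -1 to 1, where 1 is 30 cm, then the turn about the tool's z normalised to -1 to 1, where 1 is 2 pi rad. A call has 1 to 10 rows; each row is the pose to reach, as a shift and turn from the pose commanded when the call began, along the tool's axes at that moment, turning the shorter way round; what a row does not reach only later rows make up. A row lasts 1/12 s, in which the tool goes at most 41.7 mm and 7.16 degrees, less where a joint would pass 70% of its speed; a pose out of reach is approached as far as the arm can. A call with a number of a shift or a turn outside -1 to 1 is refused whole. A call with a gripper value outside its range is refused whole. "jaw" is the closure, from -1 (fully open) to 1 (shut), set as the call begins (left out, the last holds). The fingers move at their own pace and stop on an object; "force" is the grip in N (left out, the last holds). Time passes only in rows, so rows that repeat a pose let the fingers close. It gives the time, the measured TCP pose, the force, the opening and the grip force at its end, in the units of the state.
- sensors.get_state(): the state, without advancing time (a new reading comes with each control period).
- eyes.snapshot(name): name is "side" or "top" or "wrist"; returns (picture, depth): 420x560x3 uint8, red, green, blue; 420x560 float32, m along the optical axis (not along the pixel's ray), 0 where there is no reading.
- eyes.calibration(name): a dict with "fov_y" (degrees; the focal length in pixels is half the picture's height over the tangent of half this angle, whatever the lens; pixels are square), "cx", "cy" (the principal point, pixels), "dist_coeffs" ([k1, k2, p1, p2, k3] as OpenCV has them; the pictures are not rectified), "world_from_camera" (4x4, takes a point from camera to world coordinates). Camera axes: x right, y down, z forward; pixel columns grow to the right and rows downward; lengths in m; the calibration is good to about 2 mm. A picture is of the moment at which its call begins: read the wrist's pose just before it. calibration takes no time and is no camera call; for the wrist camera it gives the pose at the moment of the call.
- finish_job(): hands the job in; it is judged then, once.
The state is a dict: "clock": time; "q": joint angles; "qd": joint speeds; "joint_torque": joint torques, N m; "tool_pos": TCP position; "eef_rot": TCP orientation; "contact_force": force on the tool from outside, world axes, zero at the start; "moment": the same for the moment, N m; "opening": opening from 0.0 (shut) to 1.0 (fully open); "finger_force": force on a finger pad.
Only numpy, scipy, OpenCV 4.12 (cv2) and the standard library are available. Lean on these libraries where they do the work, as an engineer would, in place of code of your own. Each camera call takes 0.05 s, during which the arm holds its last target. There are 200 camera calls.

## Working session

There is one attempt and no reset: what is moved stays moved. The work goes in short steps, Python scripts to look and compute and a tool call to move; the robot and the scene stay as the last step left them, time stands still between calls to the robot, and variables do not carry over. Pictures are saved under pics/ and viewed, at most 10 in all, crops included, and the job is handed in when it is done.

Besides the shell and the picture viewer there is one more tool, called by a JSON object that holds its "method" and its "body". send_rows: Moves the arm, as the interface text tells. Scaled input: -1 to 1 covers 30 cm each way for a shift and 2 pi rad each way for a turn. Its arguments: {"type":"object","properties":{"rows":{"type":"string"},"jaw":{"type":"number"},"force":{"type":"number"}},"required":["rows"]}

```bash
mkdir -p pics; ls; python3 - <<'E'
from plant import sensors, eyes
import cv2, numpy as np
print(sensors.get_state())
for n in("top","side"):
    p,d=eyes.snapshot(n); cv2.imwrite(f"pics/{n}0.png",p[...,::-1]); np.save(f"pics/{n}0.npy",d)
    c=eyes.calibration(n); print(n,c)
E
```

```text
pics
{'clock': 0.0, 'q': array([ 1.26581055,  0.68996866, -0.19450517,  1.56638319,  0.15732535,
        0.90248138, -0.21509619]), 'qd': array([-0.00155745,  0.00019535, -0.00059603,  0.00053654, -0.00054824,
       -0.00022982,  0.0013613 ]), 'joint_torque': array([-7.42352804e-04, -5.27560401e+01, -1.26755275e+00, -1.53424466e+01,
       -5.27968642e-02,  6.62271545e-03,  1.39861850e-04]), 'tool_pos': array([ 0.20744102, -0.58888434,  0.23790894]), 'eef_rot': array([ 9.85678282e-01,  1.68634136e-01, -2.34089303e-04, -8.93190562e-04]), 'contact_force': array([ 0.59128506,  0.90766299, -0.26169288]), 'moment': array([ 0.04456814, -0.01416253,  0.00449853]), 'finger_force': 0.0, 'opening': 1.0000536770935127}
top {'fov_y': 42.67076989563559, 'cx': 278.8318780939925, 'cy': 192.68894402661772, 'dist_coeffs': array([-0.04065864,  0.        ,  0.        ,  0.        ,  0.        ]), 'world_from_camera': array([[ 0.00821205, -0.98976364,  0.14247983,  0.35826137],
       [-0.99977679, -0.01090044, -0.01809829,  0.06792415],
       [ 0.01946612, -0.14229941, -0.98963223,  1.46729303],
       [ 0.        ,  0.        ,  0.        ,  1.        ]])}
side {'fov_y': 48.298226234273066, 'cx': 275.96423335440727, 'cy': 199.80522935307553, 'dist_coeffs': array([-0.06131721,  0.        ,  0.        ,  0.        ,  0.        ]), 'world_from_camera': array([[-0.82036051, -0.30866763,  0.48138646, -0.09002315],
       [-0.57172008,  0.46042358, -0.67907752,  1.00749193],
       [-0.01203243, -0.83230669, -0.55418481,  0.81495968],
       [ 0.        ,  0.        ,  0.        ,  1.        ]])}
```

View pics/top0.png

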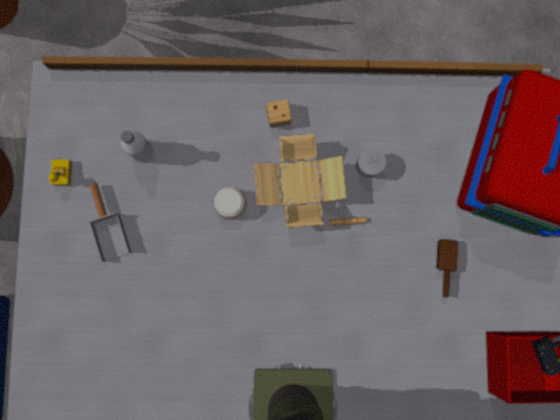

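View pics/side0.png

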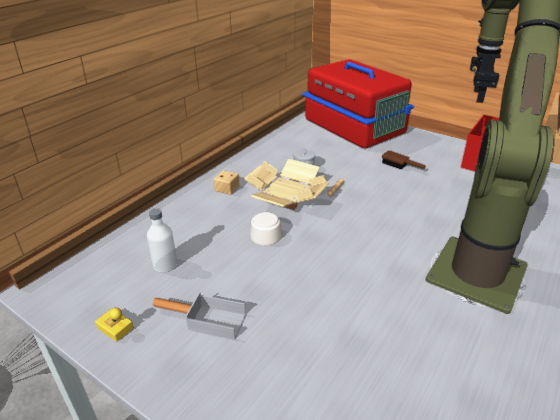

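The top view shows the tray at about (301,182). Its winged ends are at the top (297,147) and bottom (304,214), and its plain sides are at the left (267,184) and right (333,179). The crock (230,202), tin (372,162), block (279,112) and stick (348,221) are all close by. The side view agrees.

```bash
cat > h.py <<'E'
import numpy as np, cv2
from plant import sensors, eyes
def K(c):
    f=210/np.tan(np.radians(c["fov_y"]/2)); return np.array([[f,0,c["cx"]],[0,f,c["cy"]],[0,0,1.]])
def cloud(d,c):
    v,u=np.mgrid[:420,:560]; px=np.stack([u,v],-1).reshape(-1,1,2).astype(float)
    n=cv2.undistortPoints(px,K(c),c["dist_coeffs"]).reshape(420,560,2)
    P=np.dstack([n*d[...,None],d]); M=c["world_from_camera"]; return P@M[:3,:3].T+M[:3,3]
E
python3 - <<'E'
from h import *
p=cv2.imread("pics/top0.png"); d=np.load("pics/top0.npy"); c=eyes.calibration("top")
W=cloud(d,c); np.save("pics/W0.npy",W)
big=cv2.resize(p[95:235,210:390],None,fx=4.2,fy=4.2,interpolation=cv2.INTER_CUBIC)
cv2.imwrite("pics/crop0.png",cv2.convertScaleAbs(big,alpha=1.6))
hsv=cv2.cvtColor(p,cv2.COLOR_BGR2HSV)
for y in range(102,232,5): print(y,' '.join(f"{int(round(W[y,x,2]*1000)):3d}" for x in range(212,390,5)))
for q in [(301,182),(297,140),(304,222),(258,184),(342,179),(230,202),(372,162),(279,112),(348,221),(133,142),(447,255)]:
    print(q,W[q[1],q[0]].round(3))
E
```

```text
102   0   4   1   6   1  -2   3   3   0  -4   6  44  46  46  49  46  -5  -3  -3   2   0  -1   4   4  -1   0   1   0   0   0  -4  -3  -5  -1   3  -5
107  -7  -2   0   0   4   0  -1  -7  -5   4  -2  47  49  46  45  53  -2   2   3  -2  -2  -4  -3   2   3   2   7  -1   4   1  -1  -4   6  -3  -2  -2
112  -4  -7   3  -1  -2   1  -6   0   3   4   3  45  50  46  46  48   6  -2  -2   7   3  -5   0  -2   3  -7   1  -2   2  -1   0   2   4   3   1   2
117   4   5   4   4  -5   4  -2  -6  -2  -2   2  -1  49  46  52  50   6   2  -6   5   2  -4   0   0  -5   0  -1  -5  -4  -1  -1   1   0   2   6   4
122   3  -2   3   3   5  -1   3   1  -5  -2   8   0  47  49  40  29   3  -1   1   1  -5   0   2   0   7  -4  -6   3  -1   0   3   0   2  -2   0   1
127   0   4  -7   1   7  -3  -2  -6   2  -5   2   1   3  -1  -1  -2   0  -2  -2  -2   5  -5  -1  -2  -4   4   2  -2  -1   1   1  -6   4   1   2   4
132  -1  -1   2  -5  -2   5  -8   1  -5   0  -6   1   4  -2  -1   2   0   3   3   1   5  -4  -4   3   4   3  -4  -1   0  -2  -2  -2   1  -3  -1   3
137   3  -4   2  -2  -1   5  -2   2   2   3  -2   5  -2  -2  61 
[... 2414 characters left out ...]
 0  -5  -1  -4  12  13   1   0   2  -6   2
222   4  -3   2   3   4   2   0  -4  -2   2   3  -5   3  -1  -3  76  70  70  66  73  75  69  72   0  19  11  11  22  15  13  10   5   0  -1   8   5
227  -1   0  -6   4   1  -1   1  -6   1  -3  -1   4   0  -3   2  69   0   1   0  -1   0  -1   2  -1  -3  -5   8  -8   2   2  -3   1   2  -2  -5  -1
(301, 182) [ 0.593 -0.018  0.041]
(297, 140) [ 0.704 -0.005  0.062]
(304, 222) [ 0.483 -0.024  0.07 ]
(258, 184) [0.583 0.098 0.063]
(342, 179) [ 0.597 -0.124  0.075]
(230, 202) [0.535 0.171 0.054]
(372, 162) [ 0.646 -0.207  0.061]
(279, 112) [0.785 0.043 0.048]
(348, 221) [ 0.492 -0.147  0.015]
(133, 142) [0.674 0.412 0.143]
(447, 255) [ 0.401 -0.411  0.031]
```

View pics/crop0.png

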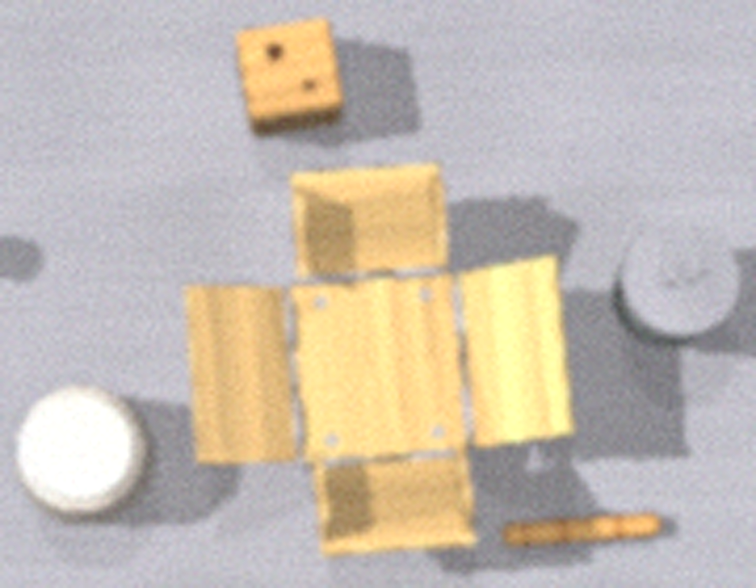

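The crop shows four partly raised panels around the base plate. The winged ends are at the top and bottom of the crop, and the sides are at the left and right. The gaps to the tin, crock and block are about 30–45 mm. Next I'll fit the geometry.

```bash
python3 - <<'E'
from h import *
p=cv2.imread("pics/top0.png"); W=np.load("pics/W0.npy"); c=eyes.calibration("top")
hsv=cv2.cvtColor(p,cv2.COLOR_BGR2HSV)
m=((hsv[...,1]>70)&(hsv[...,0]<35)&(W[...,2]>.02)).astype(np.uint8)
m[:132]=0; m[:, :250]=0; m[:,350:]=0; m[228:]=0
P=W[m>0]
# yaw and centre: base pixels, ray at known plane
a=np.radians(5.)
C=np.array([.593,-.015])
for it in range(6):
    R=np.array([[np.cos(a),np.sin(a)],[-np.sin(a),np.cos(a)]])
    L=(P[:,:2]-C)@R.T
    regs={'+x':(L[:,0]>70)&(abs(L[:,1])<35),'-x':(L[:,0]<-70)&(abs(L[:,1])<35)} if 0 else {}
    res={}
    for n,ax,s in(('+x',0,1),('-x',0,-1),('+y',1,1),('-y',1,-1)):
        h=.066 if ax==0 else .061
        k=(s*L[:,ax]>h)&(abs(L[:,1-ax])<(.036 if ax==0 else .05))
        A=np.c_[L[k],np.ones(k.sum())]; q,*_=np.linalg.lstsq(A,P[k,2],rcond=None)
        g=np.arctan2(q[1-ax],s*q[ax])      # tilt direction off axis
        r=s*L[k,ax]; res[n]=(np.degrees(np.arctan(s*q[ax])),np.degrees(g),np.percentile(r,99)*1e3,np.percentile(P[k,2][r>np.percentile(r,90)],50)*1e3,(.036-q[2])/q[ax]*s*1e3,k.sum())
    # centre from width extents of panels
    e=lambda k,ax:(np.percentile(L[k,ax],1.)+np.percentile(L[k,ax],99.))/2
    cx=e((abs(L[:,1])>.065),0); cy=e((abs(L[:,0])>.07),1)
    C=C+R.T@np.array([cx,cy])
    off=[-res['+x'][1]*-1,0]
    da=(res['+x'][1]-res['-x'][1]-res['+y'][1]+res['-y'][1])/4
    a+=np.radians(da)*.7
print("C",C.round(4),"yaw",np.degrees(a))
for n in res: print(n,"tilt %.1f off %.1f ext %.1f edgez %.1f hinge@ %.1f n%d"%res[n])
# rect of whole base
for k,ax in((abs(L[:,1])>.065,0),(abs(L[:,0])>.07,1)): print(np.percentile(L[k,ax],[1,99])*1e3)
for n,q in dict(tin=(.646,-.207),crock=(.535,.171),block=(.785,.043),stick=(.492,-.147)).items(): print(n,(R@(np.array(q)-C)).round(3))
E
```

```text
C [ 0.5855 -0.0148] yaw 3.486994773309511
+x tilt 21.9 off 17.2 ext 150.7 edgez 63.6 hinge@ 72.0 n678
-x tilt 21.9 off 15.2 ext 92.5 edgez 71.7 hinge@ -2.6 n217
+y tilt 22.8 off 0.3 ext 94.4 edgez 65.1 hinge@ 24.0 n375
-y tilt 26.1 off -8.8 ext 139.4 edgez 73.0 hinge@ 62.8 n875
[-92.34940137 130.5144613 ]
[-133.82485218   84.27196152]
tin [ 0.044 -0.197]
crock [-0.035  0.189]
block [0.204 0.041]
stick [-0.104 -0.124]
```

```bash
cat >> h.py <<'E'
def ray(uv,z,c):
    n=cv2.undistortPoints(np.array(uv,float).reshape(-1,1,2),K(c),c["dist_coeffs"]).reshape(-1,2)
    M=c["world_from_camera"]; D=np.c_[n,np.ones(len(n))]@M[:3,:3].T; o=M[:3,3]
    return o+D*((z-o[2])/D[:,2])[:,None]
E
python3 - <<'E'
from h import *
c=eyes.calibration("top"); W=np.load("pics/W0.npy")
f=lambda pts: np.array(pts)/4.2+[210,95]-.38
b=ray(f([(290,283),(457,275),(467,450),(303,460)]),.036,c)[:,:2]
C=b.mean(0); ex=(b[0]-b[3]+b[1]-b[2]); a=np.arctan2(ex[1],ex[0]); ey=b[0]-b[1]+b[3]-b[2]; a2=np.arctan2(-ey[0],ey[1])
print("base",b.round(4).tolist(),"C",C.round(4),np.degrees([a,a2]),np.linalg.norm(ex)/2,np.linalg.norm(ey)/2)
E={'+x':([(292,170),(440,165)],.062),'-x':([(322,553),(475,545)],.071),'+y':([(185,287),(198,463)],.064),'-y':([(556,257),(573,432)],.072)}
for n,(pp,z) in E.items():
    q=ray(f(pp),z,c)[:,:2]; print(n,q.round(4).tolist(),np.linalg.norm(q[0]-q[1]).round(4))
    for aa in [(a+a2)/2]:
        R=np.array([[np.cos(aa),np.sin(aa)],[-np.sin(aa),np.cos(aa)]]); print("   local",((q-C)@R.T*1e3).round(1).tolist())
# plane fits using pixel polygons (shrunk)
for n,pg in {'+x':[(355,200),(425,195),(430,255),(360,262)],'-x':[(375,475),(455,468),(460,530),(380,535)],'+y':[(195,297),(275,297),(285,452),(207,452)],'-y':[(470,280),(545,270),(560,425),(483,435)]}.items():
    m=np.zeros((420,560),np.uint8); cv2.fillPoly(m,[f(pg).round().astype(int)],1); P=W[m>0]; P=P[P[:,2]<.2]
    L=(P[:,:2]-C)@R.T
    q,*_=np.linalg.lstsq(np.c_[L,np.ones(len(L))],P[:,2],rcond=None); print(n,np.degrees(np.arctan(np.hypot(*q[:2]))).round(1),q.round(3),len(L))
print((R@(np.array([[.646,-.207],[.535,.171],[.785,.043],[.492,-.147]])-C).T).T.round(3))
E
```

```text
base [[0.6484, 0.0429], [0.655, -0.0652], [0.5409, -0.0713], [0.5334, 0.0336]] C [ 0.5944 -0.015 ] [3.84266605 3.80316561] 0.11483444004650793 0.10674689377500954
+x [[0.7167, 0.0427], [0.7213, -0.0521]] 0.0948
   local [[125.9, 49.4], [124.1, -45.4]]
-x [[0.4712, 0.0223], [0.4771, -0.0727]] 0.0952
   local [[-120.5, 45.4], [-121.0, -49.8]]
+y [[0.6394, 0.1098], [0.5274, 0.1]] 0.1124
   local [[53.1, 121.5], [-59.3, 119.2]]
-y [[0.66, -0.1246], [0.5484, -0.1343]] 0.112
   local [[58.1, -113.8], [-53.9, -116.0]]
+x 22.4 [0.409 0.054 0.015] 280
-x 29.4 [-0.563 -0.01   0.007] 310
+y 22.2 [-0.009  0.408  0.016] 739
-y 30.3 [ 0.006 -0.585  0.008] 707
[[ 0.039 -0.195]
 [-0.047  0.19 ]
 [ 0.194  0.045]
 [-0.111 -0.125]]
```

```bash
cat >> h.py <<'E'
from scipy.spatial.transform import Rotation as Ro
C=np.array([.5944,-.015]); YAW=np.radians(4.)
def pose():
    s=sensors.get_state(); R=Ro.from_quat(s["eef_rot"]).as_matrix(); p=s["tool_pos"]
    c,n=np.cos(YAW),np.sin(YAW); l=np.array([[c,n],[-n,c]])@(p[:2]-C)
    print("t %.1f local mm"%s["clock"],(l*1e3).round(1),"z %.1f"%(p[2]*1e3),"xyaw-tray %.2f"%np.degrees(np.arctan2(R[1,0],R[0,0])-YAW),"F",s["contact_force"].round(1),"op %.2f"%s["opening"])
    return p,R
def go(lx,ly,z,yaw=None):
    "local mm -> normalised shift in present tool axes"
    p,R=pose(); c,n=np.cos(YAW),np.sin(YAW)
    w=np.r_[C+np.array([[c,-n],[n,c]])@(np.array([lx,ly])/1e3),z/1e3]
    t=0 if yaw is None else -(np.radians(yaw)+YAW-np.arctan2(R[1,0],R[0,0])); t=(t+np.pi)%(2*np.pi)-np.pi
    print("->",(R.T@(w-p)/.3).round(4),"turn",round(t/2/np.pi,4))
E
python3 -c "
from h import *
go(-139,0,200,0)"
```

```text
t 0.1 local mm [-426.  -545.6] z 238.0 xyaw-tray 15.42 F [ 0.6 -0.8 -0.6] op 1.00
-> [ 1.4058 -1.4986  0.1289] turn 0.0428
```

{"method": "send_rows", "body": {"rows": "0.14 -0.15 0 0.0428;0.28 -0.3 0 0.0428;0.42 -0.45 0 0.0428;0.56 -0.6 0 0.0428;0.7 -0.75 0 0.0428;0.84 -0.9 0 0.0428;0.92 -0.98 0 0.0428;0.92 -0.98 0 0.0428;0.92 -0.98 0 0.0428;0.92 -0.98 0 0.0428", "jaw": 1, "force": 20}}

```text
clock: 0.93
tool_pos: [0.3714, -0.2166, 0.2387]
eef_rot: [0.999, 0.037, 0.0, -0.001]
contact_force: [-0.5, -0.1, -0.4]
opening: 0.269
finger_force: 0.0
```

```bash
python3 -c "
from h import *
go(-139,0,120,0)"
```

```text
t 0.9 local mm [-236.5 -185.5] z 238.7 xyaw-tray 0.23 F [-0.5 -0.1 -0.4] op 0.27
-> [ 0.3274 -0.6165  0.3965] turn 0.0006
```

{"method": "send_rows", "body": {"rows": "0 0 0 0;0 0 0 0;0 0 0 0"}}

```text
clock: 1.18
tool_pos: [0.3699, -0.2212, 0.2386]
eef_rot: [0.999, 0.035, -0.0, 0.0]
contact_force: [-0.5, -0.9, -0.1]
opening: 0.036
finger_force: 0.0
```

```bash
python3 -c "
from h import *
go(-139,0,120,0)"
```

```text
t 1.2 local mm [-238.4 -190. ] z 238.6 xyaw-tray -0.03 F [-0.5 -0.9 -0.1] op 0.04
-> [ 0.3311 -0.6339  0.3949] turn -0.0001
```

{"method": "send_rows", "body": {"rows": "0.08 -0.13 0;0 0 0 0"}}

```text
invalid input
```

{"method": "send_rows", "body": {"rows": "0.06 -0.12 0 0;0.12 -0.24 0.05 0;0.18 -0.36 0.12 0;0.24 -0.48 0.2 0;0.29 -0.58 0.28 0;0.331 -0.634 0.35 0;0.331 -0.634 0.395 0;0.331 -0.634 0.395 0;0.331 -0.634 0.395 0;0.331 -0.634 0.395 0"}}

```text
clock: 2.02
tool_pos: [0.4559, -0.0262, 0.1209]
eef_rot: [0.999, 0.033, 0.0, 0.001]
contact_force: [-0.4, -0.1, -0.1]
opening: 0.006
finger_force: 0.0
```

```bash
python3 - <<'E'
from h import *
go(-139,0,53,0)
p,d=eyes.snapshot("wrist"); 
cv2.imwrite("pics/w1.png",p[...,::-1])
E
```

```text
t 2.0 local mm [-139.    -1.5] z 120.9 xyaw-tray -0.23 F [-0.4 -0.1 -0.1] op 0.01
-> [-2.000e-04 -5.400e-03  2.262e-01] turn -0.0006
```

View pics/w1.png

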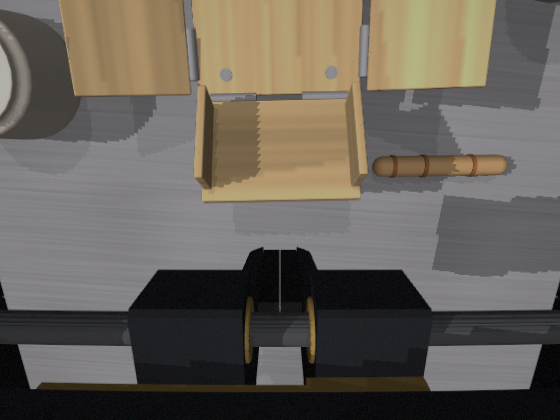

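The wrist view shows the end panel's free edge at row 198, centred at column 280. It is square to the fingers, with their tips at row 250. I'll lower the fingers and sweep the edge up along its arc.

{"method": "send_rows", "body": {"rows": "0 0 0.08 0;0 0 0.16 0;0 0 0.227 0;0 0 0.227 0;0 0 0.227 0;0.013 0 0.227 0;0.027 0 0.227 0;0.034 0 0.22 0;0.041 0 0.205 0;0.048 0 0.19 0"}}

```text
clock: 2.9
tool_pos: [0.4702, -0.0232, 0.0641]
eef_rot: [0.999, 0.035, -0.0, 0.0]
contact_force: [-3.1, -1.5, -1.4]
opening: 0.002
finger_force: 1.1
```

```bash
python3 -c "
from h import *
pose()"
```

```text
t 2.9 local mm [-124.5    0.4] z 64.1 xyaw-tray -0.03 F [-3.1 -1.5 -1.4] op 0.00
```

{"method": "send_rows", "body": {"rows": "0.013 0 -0.017 0;0.027 0 -0.032 0;0.043 0 -0.046 0;0.06 0 -0.059 0;0.077 0 -0.07 0;0.096 0 -0.08 0;0.115 0 -0.085 0;0.135 0 -0.09 0;0.151 0 -0.092 0;0.163 0 -0.093 0"}}

```text
clock: 3.73
tool_pos: [0.5203, -0.019, 0.0912]
eef_rot: [0.999, 0.035, 0.001, -0.0]
contact_force: [-1.4, 0.2, 0.6]
opening: 0.005
finger_force: 0.7
```

{"method": "send_rows", "body": {"rows": "0.006 0 0 0;0.012 0 0 0;0.012 0 0 0;0.012 0 0 0"}}

```text
clock: 4.07
tool_pos: [0.5232, -0.0192, 0.091]
eef_rot: [0.999, 0.035, 0.0, 0.0]
contact_force: [0.3, 0.1, 0.0]
opening: 0.005
finger_force: 0.0
```

{"method": "send_rows", "body": {"rows": "0.003 0 0 0;0.006 0 0 0;0.006 0 0 0;0.006 0 0 0"}}

```text
clock: 4.4
tool_pos: [0.5245, -0.0191, 0.0911]
eef_rot: [0.999, 0.035, -0.0, 0.0]
contact_force: [-2.4, 0.0, 0.7]
opening: 0.003
finger_force: 0.6
```

```bash
python3 - <<'E'
from h import *
pose()
p,d=eyes.snapshot("side"); 
cv2.imwrite("pics/s1.png",cv2.resize(p[120:260,210:390,::-1],None,fx=4,fy=4,interpolation=cv2.INTER_CUBIC))
E
```

```text
t 4.4 local mm [-70.1   0.8] z 91.1 xyaw-tray 0.00 F [-2.4  0.   0.7] op 0.00
```

View pics/s1.png

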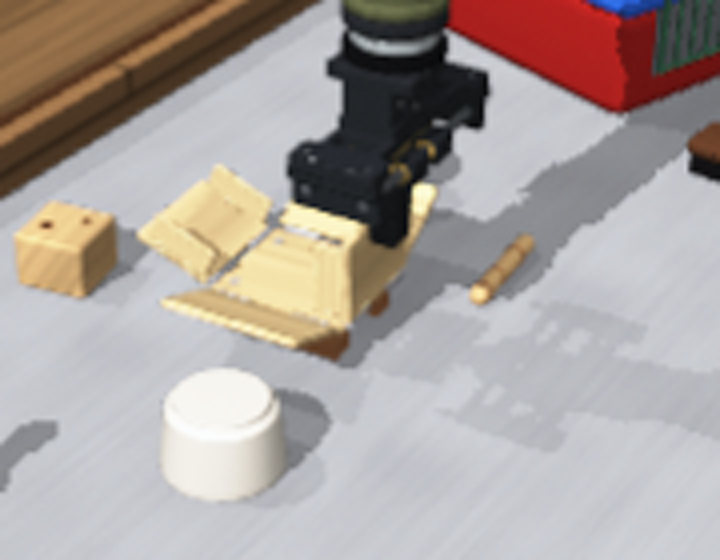

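The -x end panel, at about (360,250), is nearly upright against the fingers, and nothing around it has moved. I'll creep on until I feel the stop.

{"method": "send_rows", "body": {"rows": "0.003 0 0 0;0.006 0 0 0;0.006 0 0 0;0.006 0 0 0"}}

```text
clock: 4.78
tool_pos: [0.5252, -0.019, 0.091]
eef_rot: [0.999, 0.035, -0.001, 0.0]
contact_force: [-5.4, -0.4, 2.7]
opening: 0.004
finger_force: 2.5
```

{"method": "send_rows", "body": {"rows": "0.003 0 0 0;0.005 0 0 0;0.005 0 0 0;0.005 0 0 0"}}

```text
clock: 5.12
tool_pos: [0.5253, -0.0191, 0.091]
eef_rot: [0.999, 0.035, -0.003, 0.0]
contact_force: [-7.4, -0.3, 6.2]
opening: 0.002
finger_force: 3.8
```

The stop is reached: force is rising with no further motion. Backing off and moving to the other end.

{"method": "send_rows", "body": {"rows": "-0.02 0 0 0;-0.05 0 0 0;-0.07 0 -0.05 0;-0.07 0 -0.19 0;-0.07 0 -0.33 0;-0.07 0 -0.4 0;0.03 0 -0.4 0;0.16 0 -0.4 0;0.29 0 -0.4 0;0.42 0 -0.4 0"}}

```text
clock: 5.95
tool_pos: [0.6569, -0.0097, 0.2123]
eef_rot: [0.999, 0.035, 0.003, -0.0]
contact_force: [0.9, -0.3, -0.6]
opening: 0.003
finger_force: 0.0
```

{"method": "send_rows", "body": {"rows": "0.13 0 0 0;0.26 0 0 0;0.29 0 0 0;0.29 0 0 0;0.29 0 0 0"}}

```text
clock: 6.37
tool_pos: [0.741, -0.0038, 0.2106]
eef_rot: [0.999, 0.035, 0.001, 0.0]
contact_force: [0.0, -0.2, -0.4]
opening: 0.006
finger_force: 0.0
```

```bash
python3 - <<'E'
from h import *
go(144,0,46,0)
p,d=eyes.snapshot("side"); 
a=p[120:260,210:390,::-1]
p,d=eyes.snapshot("wrist"); 
cv2.imwrite("pics/m2.png",np.vstack([cv2.resize(a,(400,300),interpolation=cv2.INTER_CUBIC),cv2.resize(p[...,::-1],(400,300))]))
E
```

```text
t 6.4 local mm [147.   1.] z 210.6 xyaw-tray 0.01 F [ 0.  -0.2 -0.4] op 0.01
-> [-0.0107  0.0032  0.5486] turn 0.0
```

View pics/m2.png

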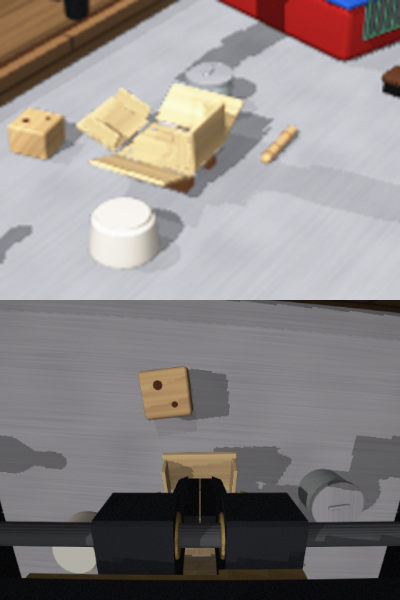

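The side crop shows the -x end standing upright on its own. I'll check the +x edge against the wrist view before lowering.

```bash
python3 - <<'E'
from h import *
c=eyes.calibration("wrist"); M=np.linalg.inv(c["world_from_camera"])
pose()
for l in ((125,48,63),(125,-48,63),(147,0,210)):
    y=YAW; w=np.r_[C+np.array([[np.cos(y),-np.sin(y)],[np.sin(y),np.cos(y)]])@(np.array(l[:2])/1e3),l[2]/1e3]
    q,_=cv2.projectPoints((M[:3,:3]@w+M[:3,3]).reshape(1,3),np.zeros(3),np.zeros(3),K(c),c["dist_coeffs"]); print(l,q.ravel().round(1), "in m2:",(q.ravel()*[400/560,300/420]+[0,300]).round(0))
E
```

```text
t 6.5 local mm [145.7   0.7] z 211.3 xyaw-tray -0.01 F [-0.5  0.1 -0.2] op 0.01
(125, 48, 63) [228.9 216.2] in m2: [164. 454.]
(125, -48, 63) [332.5 216.2] in m2: [238. 454.]
(147, 0, 210) [282.3 266.4] in m2: [202. 490.]
```

{"method": "send_rows", "body": {"rows": "-0.006 0 0.12 0;-0.006 0 0.24 0;-0.006 0 0.36 0;-0.006 0 0.45 0;-0.006 0 0.51 0;-0.006 0 0.55 0;-0.006 0 0.55 0;-0.006 0 0.55 0;-0.02 0 0.55 0;-0.036 0 0.55 0"}}

```text
clock: 7.3
tool_pos: [0.7311, -0.0047, 0.0483]
eef_rot: [0.999, 0.035, 0.002, 0.0]
contact_force: [4.0, 0.1, 0.5]
opening: 0.003
finger_force: 4.1
```

```bash
python3 -c "
from h import *
pose()"
```

```text
t 7.3 local mm [137.1   0.8] z 48.3 xyaw-tray 0.00 F [4.  0.1 0.5] op 0.00
```

{"method": "send_rows", "body": {"rows": "-0.013 0 -0.027 0;-0.023 0 -0.045 0;-0.035 0 -0.06 0;-0.048 0 -0.077 0;-0.062 0 -0.092 0;-0.078 0 -0.107 0;-0.095 0 -0.119 0;-0.112 0 -0.13 0;-0.131 0 -0.139 0;-0.15 0 -0.145 0"}}

```text
clock: 8.13
tool_pos: [0.683, -0.0079, 0.0894]
eef_rot: [0.999, 0.035, -0.001, 0.0]
contact_force: [2.0, -1.0, 2.1]
opening: 0.002
finger_force: 0.9
```

{"method": "send_rows", "body": {"rows": "-0.018 0 -0.005 0;-0.034 0 -0.007 0;-0.046 0 -0.008 0;-0.055 0 -0.008 0;-0.06 0 -0.008 0;-0.06 0 -0.008 0;-0.06 0 -0.008 0"}}

```text
clock: 8.72
tool_pos: [0.6663, -0.0088, 0.0917]
eef_rot: [0.999, 0.035, -0.001, -0.0]
contact_force: [0.2, -0.2, 0.3]
opening: 0.007
finger_force: 0.1
```

{"method": "send_rows", "body": {"rows": "-0.004 0 0 0;-0.007 0 0 0;-0.007 0 0 0;-0.007 0 0 0"}}

```text
clock: 9.05
tool_pos: [0.666, -0.0088, 0.0921]
eef_rot: [0.999, 0.035, 0.001, -0.0]
contact_force: [6.3, 1.0, -4.4]
opening: 0.005
finger_force: 2.6
```

```bash
python3 -c "
from h import *
pose()"
```

```text
t 9.1 local mm [71.8  1.2] z 92.1 xyaw-tray 0.03 F [ 6.3  1.  -4.4] op 0.00
```

{"method": "send_rows", "body": {"rows": "-0.004 0 0 0;-0.007 0 0 0;-0.007 0 0 0;-0.007 0 0 0"}}

```text
clock: 9.38
tool_pos: [0.6658, -0.0087, 0.0924]
eef_rot: [0.999, 0.035, 0.003, -0.0]
contact_force: [9.4, 0.4, -4.7]
opening: 0.005
finger_force: 4.2
```

```bash
python3 -c "
from h import *
print(sensors.get_state()['q'].round(2))"
```

```text
[-0.05  0.92 -0.02  1.55  0.02  0.66 -1.57]
```

{"method": "send_rows", "body": {"rows": "0.03 0 0 0;0.06 0 0 0;0.06 0 -0.05 0;0.06 0 -0.18 0;0.06 0 -0.3 0;0.06 0 -0.38 0;0.04 -0.08 -0.4 0;0 -0.17 -0.4 0;-0.07 -0.28 -0.4 0;-0.13 -0.37 -0.4 0"}}

```text
clock: 10.22
tool_pos: [0.6131, 0.1005, 0.2119]
eef_rot: [0.999, 0.035, -0.002, -0.0]
contact_force: [0.2, 1.1, 0.1]
opening: 0.004
finger_force: 0.0
```

```bash
python3 -c "
from h import *
print(sensors.get_state()['q'].round(2))
go(10,140,120,90);go(10,140,120,-90)"
```

```text
[-0.23  0.71 -0.    1.61  0.    0.82 -1.74]
t 10.2 local mm [ 26.8 113.9] z 211.9 xyaw-tray 0.02 F [0.2 1.1 0.1] op 0.00
-> [-0.0548 -0.0867  0.3066] turn -0.2499
t 10.2 local mm [ 26.8 113.9] z 211.9 xyaw-tray 0.02 F [0.2 1.1 0.1] op 0.00
-> [-0.0548 -0.0867  0.3066] turn 0.2501
```

{"method": "send_rows", "body": {"rows": "-0.02 -0.05 0 0.02;-0.05 -0.08 0 0.04;-0.055 -0.087 0.05 0.06;-0.055 -0.087 0.1 0.08;-0.055 -0.087 0.1 0.1;-0.055 -0.087 0.1 0.12;-0.055 -0.087 0.1 0.14;-0.055 -0.087 0.1 0.16;-0.055 -0.087 0.1 0.18;-0.055 -0.087 0.1 0.2"}}

```text
clock: 11.05
tool_pos: [0.596, 0.1233, 0.1819]
eef_rot: [0.829, -0.559, -0.002, 0.0]
contact_force: [0.1, 0.2, 0.3]
opening: 0.007
finger_force: 0.0
```

{"method": "send_rows", "body": {"rows": "0 0 0 0.02;0 0 0 0.04;0 0 0 0.05;0 0 0 0.05;0 0 0 0.05;0 0 0 0.05"}}

```text
clock: 11.55
tool_pos: [0.5969, 0.1236, 0.1818]
eef_rot: [0.734, -0.679, -0.001, 0.0]
contact_force: [0.1, 0.1, 0.4]
opening: 0.006
finger_force: 0.0
```

```bash
python3 - <<'E'
from h import *
print(sensors.get_state()['q'].round(2))
go(10,140,47,-90)
p,d=eyes.snapshot("side"); 
a=p[120:260,210:390,::-1]
p,d=eyes.snapshot("wrist"); 
cv2.imwrite("pics/m3.png",np.vstack([cv2.resize(a,(400,300),interpolation=cv2.INTER_CUBIC),cv2.resize(p[...,::-1],(400,300))]))
E
```

```text
[-0.68  0.87  0.78  1.7  -0.76  0.9  -2.65]
t 11.6 local mm [ 12.2 138.1] z 181.8 xyaw-tray -89.53 F [0.1 0.1 0.4] op 0.01
-> [-0.0061  0.0065  0.4493] turn 0.0013
```

View pics/m3.png

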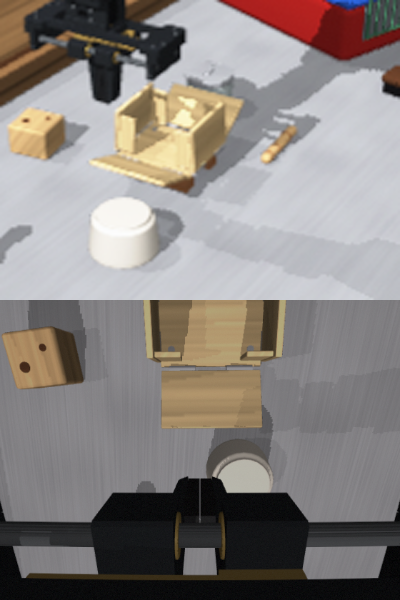

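The box's ends are both upright, with wings inward. However, joint 7 has turned to its range limit, so I'll turn the tool half a turn back. The grasp is the same by symmetry.

{"method": "send_rows", "body": {"rows": "0 0 0 -0.019;0 0 0 -0.038;0 0 0 -0.057;0 0 0 -0.076;0 0 0 -0.095;0 0 0 -0.114;0 0 0 -0.133;0 0 0 -0.152;0 0 0 -0.171;0 0 0 -0.19"}}

```text
clock: 12.48
tool_pos: [0.5978, 0.1233, 0.1826]
eef_rot: [0.989, -0.147, 0.0, -0.001]
contact_force: [-1.6, -0.6, 0.2]
opening: 0.006
finger_force: 0.0
```

{"method": "send_rows", "body": {"rows": "0 0 0 -0.019;0 0 0 -0.038;0 0 0 -0.057;0 0 0 -0.076;0 0 0 -0.095;0 0 0 -0.114;0 0 0 -0.133;0 0 0 -0.152;0 0 0 -0.171;0 0 0 -0.19"}}

```text
clock: 13.32
tool_pos: [0.5979, 0.1231, 0.1828]
eef_rot: [0.901, 0.435, 0.001, -0.0]
contact_force: [-0.7, 0.1, -0.2]
opening: 0.007
finger_force: 0.0
```

{"method": "send_rows", "body": {"rows": "0 0 0 -0.019;0 0 0 -0.038;0 0 0 -0.057;0 0 0 -0.076;0 0 0 -0.095;0 0 0 -0.114;0 0 0 -0.12;0 0 0 -0.12;0 0 0 -0.12;0 0 0 -0.12"}}

```text
clock: 14.15
tool_pos: [0.5978, 0.1232, 0.1824]
eef_rot: [0.68, 0.733, 0.0, 0.0]
contact_force: [0.2, -0.3, -0.3]
opening: 0.005
finger_force: 0.0
```

```bash
python3 - <<'E'
from h import *
print(sensors.get_state()['q'].round(2))
go(10,140,47,90)
E
```

```text
[-0.21  0.74 -0.12  1.67  0.12  0.74 -0.31]
t 14.2 local mm [ 13.  137.7] z 182.4 xyaw-tray 90.30 F [ 0.2 -0.3 -0.3] op 0.01
-> [ 0.0078 -0.0104  0.4513] turn 0.0008
```

{"method": "send_rows", "body": {"rows": "0.008 0 0.1 0;0.008 0 0.22 0;0.008 0 0.33 0;0.008 0 0.4 0;0.008 0 0.45 0;0.008 0 0.45 0;0.008 0 0.45 0;0 0 0.45 0;-0.012 0 0.45 0;-0.025 0 0.45 0"}}

```text
clock: 14.98
tool_pos: [0.5993, 0.1162, 0.0484]
eef_rot: [0.68, 0.734, 0.001, 0.001]
contact_force: [-0.1, 8.9, 2.0]
opening: 0.004
finger_force: 5.6
```

```bash
python3 -c "
from h import *
pose()"
```

```text
t 15.0 local mm [ 14.  130.5] z 48.4 xyaw-tray 90.38 F [-0.1  8.9  2. ] op 0.00
```

{"method": "send_rows", "body": {"rows": "-0.004 0 -0.014 0;-0.013 0 -0.03 0;-0.023 0 -0.047 0;-0.035 0 -0.062 0;-0.048 0 -0.077 0;-0.062 0 -0.092 0;-0.078 0 -0.107 0;-0.095 0 -0.119 0;-0.112 0 -0.13 0;-0.131 0 -0.139 0"}}

```text
clock: 15.82
tool_pos: [0.6016, 0.0758, 0.0893]
eef_rot: [0.68, 0.734, -0.0, 0.0]
contact_force: [0.7, 2.4, 0.9]
opening: 0.005
finger_force: 1.1
```

{"method": "send_rows", "body": {"rows": "-0.018 0 -0.005 0;-0.036 0 -0.009 0;-0.052 0 -0.012 0;-0.064 0 -0.013 0;-0.072 0 -0.013 0;-0.075 0 -0.013 0;-0.075 0 -0.013 0;-0.075 0 -0.013 0"}}

```text
clock: 16.48
tool_pos: [0.6024, 0.054, 0.0923]
eef_rot: [0.68, 0.734, -0.001, -0.0]
contact_force: [-0.1, 0.9, 1.0]
opening: -0.001
finger_force: 0.0
```

```bash
python3 -c "
from h import *
pose()"
```

```text
t 16.5 local mm [12.8 68.2] z 92.3 xyaw-tray 90.37 F [-0.1  0.9  1. ] op -0.00
```

{"method": "send_rows", "body": {"rows": "-0.003 0 0 0;-0.006 0 0 0;-0.006 0 0 0;-0.006 0 0 0"}}

```text
clock: 16.82
tool_pos: [0.6027, 0.0529, 0.0924]
eef_rot: [0.679, 0.734, -0.0, -0.0]
contact_force: [-0.3, 0.7, -1.1]
opening: 0.006
finger_force: 0.5
```

{"method": "send_rows", "body": {"rows": "-0.003 0 0 0;-0.005 0 0 0;-0.005 0 0 0;-0.005 0 0 0"}}

```text
clock: 17.15
tool_pos: [0.6031, 0.0511, 0.0926]
eef_rot: [0.68, 0.734, -0.0, -0.0]
contact_force: [-0.3, 1.1, 0.1]
opening: 0.0
finger_force: 0.6
```

{"method": "send_rows", "body": {"rows": "-0.003 0 0 0;-0.005 0 0 0;-0.005 0 0 0;-0.005 0 0 0"}}

```text
clock: 17.48
tool_pos: [0.6031, 0.0509, 0.0926]
eef_rot: [0.679, 0.734, 0.0, -0.001]
contact_force: [-1.5, 5.5, -0.2]
opening: 0.005
finger_force: 2.5
```

{"method": "send_rows", "body": {"rows": "0.03 0 0 0;0.06 0 0 0;0.06 0 -0.05 0;0.06 0 -0.18 0;0.06 0 -0.3 0;0.06 0 -0.38 0;-0.03 -0.02 -0.4 0;-0.16 -0.04 -0.4 0;-0.29 -0.06 -0.4 0;-0.42 -0.076 -0.4 0"}}

```text
clock: 18.32
tool_pos: [0.5903, -0.0794, 0.2133]
eef_rot: [0.679, 0.734, -0.0, 0.001]
contact_force: [0.4, -0.1, 0.5]
opening: 0.005
finger_force: 0.0
```

{"method": "send_rows", "body": {"rows": "-0.12 0 0 0;-0.23 0 0 0;-0.25 0 0 0;-0.25 0 0 0;-0.25 0 0 0;-0.25 0 0 0"}}

```text
clock: 18.82
tool_pos: [0.5963, -0.1499, 0.2127]
eef_rot: [0.678, 0.735, 0.001, -0.0]
contact_force: [0.5, 1.1, -0.3]
opening: 0.004
finger_force: 0.0
```

```bash
python3 - <<'E'
from h import *
print(sensors.get_state()['q'].round(2))
go(-10,-134,53,90)
p,d=eyes.snapshot("side"); 
a=p[120:260,210:390,::-1]
p,d=eyes.snapshot("wrist"); 
cv2.imwrite("pics/m4.png",np.vstack([cv2.resize(a,(400,300),interpolation=cv2.INTER_CUBIC),cv2.resize(p[...,::-1],(400,300))]))
E
```

```text
[ 0.27  0.71 -0.18  1.63  0.15  0.82  0.11]
t 18.8 local mm [  -7.5 -134.7] z 212.7 xyaw-tray 90.55 F [ 0.5  1.1 -0.3] op 0.00
-> [ 0.0018 -0.0083  0.5322] turn 0.0015
```

View pics/m4.png

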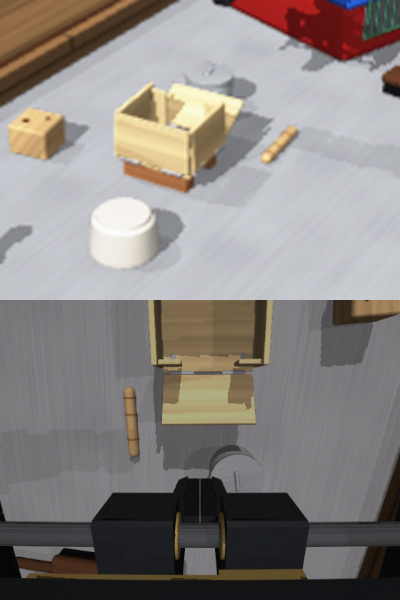

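The side crop shows three panels up with the wings inside the first side. The wrist view shows the last side's edge at row 422. The tin is behind and to the right, clear of the path.

{"method": "send_rows", "body": {"rows": "0 -0.008 0.12 0;0 -0.008 0.25 0;0 -0.008 0.37 0;0 -0.008 0.46 0;0 -0.008 0.53 0;0 -0.008 0.53 0;0 -0.008 0.53 0;0.01 -0.008 0.53 0;0.02 -0.008 0.53 0;0.028 -0.008 0.53 0"}}

```text
clock: 19.75
tool_pos: [0.5942, -0.1437, 0.0554]
eef_rot: [0.679, 0.734, 0.001, 0.001]
contact_force: [0.2, 0.0, 0.0]
opening: 0.004
finger_force: 0.0
```

```bash
python3 -c "
from h import *
pose()"
```

```text
t 19.8 local mm [  -9.2 -128.3] z 55.4 xyaw-tray 90.41 F [0.2 0.  0. ] op 0.00
```

{"method": "send_rows", "body": {"rows": "0.01 0 -0.02 0;0.022 0 -0.037 0;0.035 0 -0.053 0;0.049 0 -0.068 0;0.065 0 -0.083 0;0.082 0 -0.095 0;0.099 0 -0.106 0;0.118 0 -0.115 0;0.137 0 -0.121 0;0.157 0 -0.125 0"}}

```text
clock: 20.58
tool_pos: [0.5895, -0.0965, 0.0914]
eef_rot: [0.679, 0.734, 0.0, 0.0]
contact_force: [-1.0, -3.0, 0.8]
opening: 0.007
finger_force: 0.9
```

{"method": "send_rows", "body": {"rows": "0.014 0 -0.002 0;0.025 0 -0.003 0;0.033 0 -0.003 0;0.036 0 -0.003 0;0.036 0 -0.003 0;0.036 0 -0.003 0"}}

```text
clock: 21.08
tool_pos: [0.5882, -0.0862, 0.0917]
eef_rot: [0.68, 0.734, -0.0, -0.0]
contact_force: [-0.2, 0.2, 0.4]
opening: 0.003
finger_force: 0.0
```

{"method": "send_rows", "body": {"rows": "0.003 0 0 0;0.006 0 0 0;0.006 0 0 0;0.006 0 0 0"}}

```text
clock: 21.42
tool_pos: [0.5882, -0.0849, 0.0919]
eef_rot: [0.68, 0.734, -0.0, -0.0]
contact_force: [0.3, -1.0, -0.3]
opening: 0.007
finger_force: 0.4
```

```bash
python3 -c "
from h import *
pose()"
```

```text
t 21.4 local mm [-11.1 -69.3] z 91.9 xyaw-tray 90.38 F [ 0.3 -1.  -0.3] op 0.01
```

Creeping on towards about -65 mm.

{"method": "send_rows", "body": {"rows": "0.003 0 0 0;0.006 0 0 0;0.007 0 0 0;0.007 0 0 0"}}

```text
clock: 21.75
tool_pos: [0.588, -0.0827, 0.092]
eef_rot: [0.68, 0.734, -0.0, -0.0]
contact_force: [-1.0, -2.0, -0.3]
opening: 0.002
finger_force: 0.6
```

{"method": "send_rows", "body": {"rows": "0.003 0 0 0;0.005 0 0 0;0.005 0 0 0;0.005 0 0 0"}}

```text
clock: 22.08
tool_pos: [0.588, -0.0819, 0.092]
eef_rot: [0.68, 0.733, -0.0, 0.0]
contact_force: [-0.9, -2.7, 0.3]
opening: 0.003
finger_force: 1.7
```

{"method": "send_rows", "body": {"rows": "0.003 0 0 0;0.005 0 0 0;0.005 0 0 0;0.005 0 0 0"}}

```text
clock: 22.42
tool_pos: [0.5879, -0.0818, 0.092]
eef_rot: [0.68, 0.733, -0.001, 0.001]
contact_force: [-0.2, -6.2, -0.9]
opening: 0.005
finger_force: 3.0
```

The stop is reached here too. Backing off and moving clear to check.

{"method": "send_rows", "body": {"rows": "-0.03 0 0 0;-0.06 0 0 0;-0.06 0 -0.05 0;-0.06 0 -0.18 0;-0.06 0 -0.3 0;-0.06 0 -0.4 0;-0.15 0 -0.45 0;-0.28 0 -0.45 0;-0.4 0 -0.45 0;-0.5 0 -0.45 0"}}

```text
clock: 23.25
tool_pos: [0.5997, -0.2322, 0.2279]
eef_rot: [0.68, 0.733, 0.0, 0.001]
contact_force: [0.9, 0.0, -0.2]
opening: 0.002
finger_force: 0.0
```

{"method": "send_rows", "body": {"rows": "-0.12 0 0 0;-0.24 0 0 0;-0.3 0 0 0;-0.3 0 0 0;-0.3 0 0 0"}}

```text
clock: 23.67
tool_pos: [0.6061, -0.3199, 0.2267]
eef_rot: [0.68, 0.733, 0.001, -0.0]
contact_force: [0.8, 0.5, -0.6]
opening: 0.002
finger_force: 0.0
```

```bash
python3 - <<'E'
from h import *
pose()
p,d=eyes.snapshot("side"); a=p[120:260,210:390,::-1]
t,d=eyes.snapshot("top"); b=t[95:235,210:390,::-1]
cv2.imwrite("pics/fin.png",np.hstack([cv2.convertScaleAbs(cv2.resize(i,(400,311),interpolation=cv2.INTER_CUBIC),alpha=1.4) for i in(a,b)]))
p0=cv2.imread("pics/top0.png")
df=cv2.absdiff(p0,np.ascontiguousarray(t[...,::-1])).max(2)
for n,(u,v) in dict(crock=(230,202),tin=(372,162),block=(279,112),stick=(348,221),bottle=(133,142),brush=(447,265)).items(): print(n,df[v-12:v+13,u-12:u+13].mean().round(1))
E
```

```text
t 23.7 local mm [  -9.6 -304.9] z 226.7 xyaw-tray 90.26 F [ 0.8  0.5 -0.6] op 0.00
crock 13.7
tin 11.4
block 11.8
stick 29.0
bottle 10.5
brush 48.2
```

View pics/fin.png

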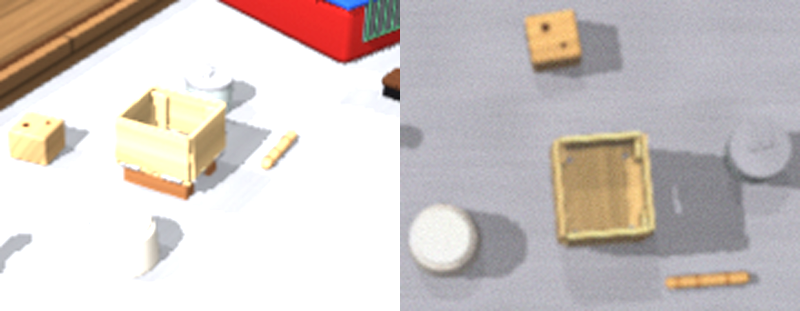

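The final view shows a closed open-top box with the wings inside. The stick is at (138,126) in crop units, the same as before, and the other things are unmoved.

```bash
python3 -c "
from plant import finish_job
print(finish_job())"
```

```text
the job is handed in; nothing more can be done
None
```

The tray stands as an open box, both winged ends raised before the two sides so the wings sit inside, and it was handed in at about 24 s of the 72 s; the crock, tin, block, stick and bottle look unmoved, while the arm hid the brush in the last picture and the scoop was not rechecked, though the arm went near neither.

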